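# Sweep the offcuts off the carton and hold the pressing block on its docket

### The arm

A 6-joint arm with a two-finger parallel gripper is mounted at the origin on the work surface. World frame = base frame: x ahead of the robot, y to its left, z up, the work surface at z = 0. Lengths are in m, angles in rad, forces in N, time in s.
With the tool pointing down it reaches from about 0.3 to 0.85 m from the base axis. Payload 4.2 kg.
Tool frame: the origin (TCP) lies between the finger pads, 19 mm behind the fingertips; this is the grasp point; z points along the fingers, y is the line along which they close (so a half turn about z gives the same grasp; the last joint's range is limited). The gripper opens to 91 mm and grips with 3 to 60 N. Pads are 32 mm wide; open, the fingers measure 118 mm over their backs; the gripper's body (76 mm by 178 mm) begins 60 mm behind the grasp point.
Start: joints at [-1.326, 0.32, 1.565, -0, 1.257, -0.02], TCP at [0.15, -0.555, 0.233] pointing down, gripper open.
Joint ranges: [-3.11, 3.11], [-0.84, 2.01], [0.21, 2.61], [-1.34, 4.49], [0.05, 2.63], [-2.56, 2.56]. Speed limits (rad/s): [2.57, 2.57, 3.14, 3.14, 3.14, 3.14].

### API

Orientations are given as a unit quaternion [x, y, z, w].
In Python, from bench import robot, viewer gives the robot as it stands.
- The arm moves only by the shell command python3 -m creep 'ROWS' [FORCE]. ROWS is JSON, a list of rows, each a list of 3 entries, a list of its own where there are three numbers: the turn, a rotation vector about the tool's x, y, z in rad, then the shift along the tool's x, y, z in m, then the opening, from 0 (shut) to 1 (fully open). In form: [[[rx, ry, rz], [x, y, z], claw], ...]. A call has 1 to 8 rows; each row shifts and turns the commanded pose from where the row before left it, along the tool's axes as they then stand; what a row does not reach is not made up. A row lasts 1/12 s, in which the tool goes at most 41.7 mm and 7.16 degrees, less where a joint would pass 70% of its speed; a pose out of reach is approached as far as the arm can. A call is refused whole if a number of a shift passes 0.0417 or a number of a turn 0.125, either way. A call with a gripper value outside its range is refused whole. The fingers move at their own pace and stop on an object; FORCE is the grip in N (left out, the last holds). Time passes only in rows, so rows that do not move let the fingers close. It gives the time, the measured TCP pose, the force, the opening and the grip force at its end, in the units of the state.
- robot.observe(): the state, without advancing time (a new reading comes with each control period).
- viewer.camera(name): name is "side" or "top" or "wrist"; returns the picture (400x640x3 uint8, red, green, blue); there is no depth.
- viewer.calibration(name): a dict with "mtx" (3x3 intrinsics, pixels), "rvec" (rotation vector, rad) and "tvec" (3), from world to camera coordinates, as OpenCV has them. Camera axes: x right, y down, z forward; pixel columns grow to the right and rows downward; lengths in m; the calibration is good to about 2 mm. A picture is of the moment at which its call begins: read the wrist's pose just before it. calibration takes no time and is no camera call; for the wrist camera it gives the pose at the moment of the call.
- robot.close_job(): hands the job in; it is judged then, once.
The state is a dict: "time": time; "joint_positions": joint angles; "dq": joint speeds; "joint_efforts": joint torques, N m; "position": TCP position; "ee_rot": TCP orientation; "force": force on the tool from outside, world axes, zero at the start; "ft_torque": the same for the moment, N m; "opening": finger opening in m; "grasp_force": force on a finger pad.
Only numpy, scipy, OpenCV 4.12 (cv2) and the standard library are available. Lean on these libraries where they do the work, as an engineer would, in place of code of your own. Each camera call takes 0.05 s, during which the arm holds its last target. There are 200 camera calls.

### The job

A freshly glued docket on the carton on the sloping packing stand has to be pressed while it takes. Hold the brush and sweep all three wooden offcuts off the carton onto the bench without touching them with the fingers, and stand the brush back on the bench on its bristles; then pick up the pressing block and press its felt face flat on the slope, in the middle of the outlined docket with its long side along the docket's long side (either way round), lightly, with about 6 N (never near 20 N). Finish while still holding the block pressed there, and leave the tape roll and mug where they are.

Things in the scene. Friction and masses are not known exactly. Their poses are not given: they have to be found in the camera images.
- carton: Flat brown carton 200 (x) x 240 (y) x 20 mm on a fixed sloping stand. Origin: centre of its upper face, 80 mm above the bench. x runs up the slope (tilt 0.25 rad; the low edge, x = -100, faces the robot, 55 mm above the bench; the high edge 105 mm), y along the level edge, z out of the face. It rests on foam: pressed on its face it gives 1 mm per N (3.5 mm at 4 N), at most 15 mm
- docket (a point): Centre of the docket, at the carton's origin, same axes: white oblong with black outline, 58 (carton's x, up the slope) x 84 mm (carton's y, level)
- brush: Hand brush standing on its bristles. Head 160 (x) x 34 (y) mm, wood from 35 to 53 mm high, over stiff black bristles 150 x 26 x 35 mm; on top an upright wooden grip 56 (x) x 20 (y) mm from 52 to 94 mm high. Origin: centre of the bristles' underside; z up, x along the head. About 0.22 kg. Grasp the grip from above across its y, TCP 76 mm above the origin.
- block: Wooden pressing block standing on its felt face. Oblong foot 60 (x) x 34 (y) x 20 mm, on it an upright handle 44 (x) x 24 (y) mm that reaches from 18 to 82 mm. Origin: centre of the felt underside; z up, x along the foot's long side. About 0.25 kg. Grasp the handle from above across its y, TCP about 58 mm above the origin.
- scrap0: Dark wooden offcut 26 x 22 x 22 mm, 15 g, lying on the carton on or near the docket. Origin: centre of its underside, z out of its top.
- scrap1: Dark wooden offcut 24 x 20 x 24 mm, 15 g, lying on the carton on or near the docket. Origin: centre of its underside, z out of its top.
- scrap2: Dark wooden offcut 22 x 22 x 20 mm, 15 g, lying on the carton on or near the docket. Origin: centre of its underside, z out of its top.
- tape: Bystander: grey roll of tape, 100 mm across, 48 mm high, lying flat; origin under its centre.
- mug: Bystander: white mug, 80 mm across, 92 mm high; origin under its centre.
Mind the look-alikes: they are no part of the job. Several things look just like the block: the one meant starts farthest to the robot's right. What is shaped like the scrap0 but white is not meant.

How it is judged:
On the way, in this order (a step that is already met when the one before it is completed fails the run):
1. the three offcuts are off the carton and down on the bench while the brush is still held and the pressing block still stands where it was (height (world z) of each of scrap0, scrap1, scrap2 below 0.045 m and contact force between the fingers and brush above 1 N and distance of block from where it was at the start of the episode below 0.03 m), for 0.2 s.
2. the brush stands on the bench on its bristles, let go (height (world z) of brush below 0.012 m and angle between brush's own z axis and vertical below 0.2 rad and contact force between the fingers and brush below 0.1 N and height (world z) of each of scrap0, scrap1, scrap2 below 0.045 m), for 0.2 s.
At the end, for the whole second after the job is handed in: Block held by the gripper, felt on the carton at 3-11 N, centre within 10 mm of the docket's along each side, flat within 0.10 rad, long side along the docket's within 0.15 rad, still; offcuts on the bench (under 45 mm); brush let go, standing on the bench within 12 mm and 0.2 rad (all of step 2 and linear speed of each of scrap0, scrap1, scrap2, block below 0.02 m/s and contact force between block and carton between 3 and 11 N and contact force between the fingers and block above 1 N and x of block in the frame of carton between -0.01 and 0.01 m and y of block in the frame of carton between -0.01 and 0.01 m and angle between the z axis of block and the z axis of carton, either way round below 0.1 rad and angle between the x axis of block and the y axis of carton, either way round below 0.15 rad); the arm keeps its last pose, push and grip.
It fails at once if the pressing block is pushed on the carton with more than 20 N (contact force between block and carton above 20 N).
It fails at once if the fingers touch an offcut (contact force between the fingers and scrap0 above 0.5 N or contact force between the fingers and scrap1 above 0.5 N or contact force between the fingers and scrap2 above 0.5 N).
It fails at once if the tape roll or the mug is moved more than 30 mm (distance of any of tape, mug from where it was at the start of the episode above 0.03 m).
It also fails if it takes over 72 s, if anything falls off the work surface, if the arm or the gripper's body presses on something with over 40 N, if the wrist force passes 120 N, or if a joint passes its speed limit or range.

## Working session

There is one attempt and no reset: what is moved stays moved. The work goes in short steps, Python scripts to look and compute and a shell command to move; the robot and the scene stay as the last step left them, time stands still between calls to the robot, and variables do not carry over. Pictures are saved under pics/ and viewed, at most 10 in all, crops included, and the job is handed in when it is done.

```bash
mkdir -p pics; ls; python3 - <<'E'
from bench import robot, viewer
import cv2
for n in ("side","top"):
    im=viewer.camera(n); cv2.imwrite(f"pics/{n}0.png",cv2.cvtColor(im,cv2.COLOR_RGB2BGR))
    c=viewer.calibration(n); print(n,c)
s=robot.observe(); print(s["time"],s["position"],s["ee_rot"],s["force"],s["opening"])
E
```

```text
pics
side {'mtx': array([[369.76207417,   0.        , 319.76981312],
       [  0.        , 369.76207417, 197.95014287],
       [  0.        ,   0.        ,   1.        ]]), 'rvec': array([ 2.4191417 , -0.12340466,  0.04852354]), 'tvec': array([-0.48866765,  0.10703098,  0.87120734])}
top {'mtx': array([[468.50659749,   0.        , 317.76300633],
       [  0.        , 468.50659749, 205.93068568],
       [  0.        ,   0.        ,   1.        ]]), 'rvec': array([ 2.11085339, -2.1803234 ,  0.1132914 ]), 'tvec': array([0.06487567, 0.50235076, 1.31579842])}
0.1 [ 0.15038158 -0.55455233  0.23200029] [ 9.91247333e-01  1.32015387e-01 -1.00911564e-04 -8.07694407e-04] [ 0.61524207 -0.02321991  0.1336659 ] 0.09116426611599544
```

View pics/top0.png

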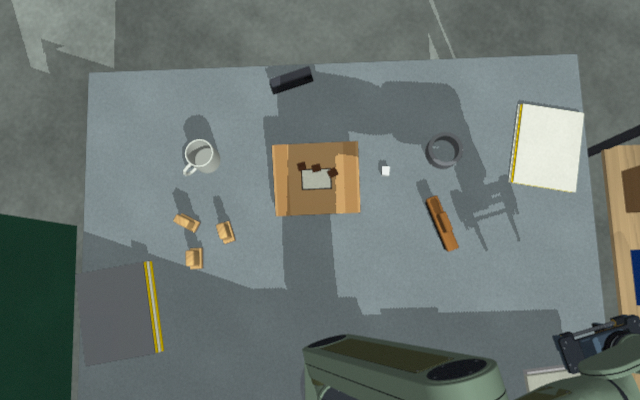

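View pics/side0.png

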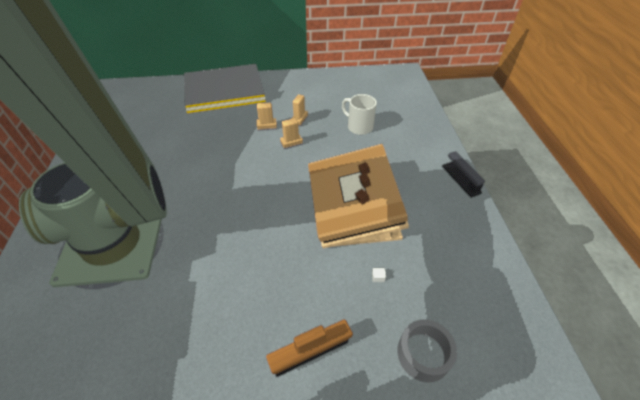

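The top view shows the brush at (441,223), three block look-alikes around (186,222), (226,232) and (194,258), the carton at (316,180) with offcuts near (302,167), (317,168) and (332,173), the mug at (202,155) and the tape at (442,150). The side view shows the same things. The rightmost block is the one at (226,232).

```bash
cat > h.py <<'E'
import numpy as np, cv2
from bench import robot, viewer
from scipy.spatial.transform import Rotation as R
def ray(c,px):
    M=R.from_rotvec(np.ravel(c["rvec"])).as_matrix(); t=np.ravel(c["tvec"])
    u=cv2.undistortPoints(np.array([[px]],float),c["mtx"],None)[0,0]
    d=M.T@np.array([u[0],u[1],1]); return -M.T@t,d/np.linalg.norm(d)
def onz(c,px,z):
    o,d=ray(c,px); return o+d*(z-o[2])/d[2]
def onplane(c,px,p,n):
    o,d=ray(c,px); return o+d*(np.dot(np.subtract(p,o),n)/np.dot(d,n))
def tri(c1,p1,c2,p2):
    o1,d1=ray(c1,p1); o2,d2=ray(c2,p2)
    s=np.linalg.lstsq(np.c_[d1,-d2],o2-o1,rcond=None)[0]
    a,b=o1+s[0]*d1,o2+s[1]*d2
    return (a+b)/2,np.linalg.norm(a-b)
E
python3 - <<'E'
from h import *
T=viewer.calibration("top");S=viewer.calibration("side")
np.set_printoptions(precision=4,suppress=True)
a=cv2.imread("pics/top0.png");b=cv2.imread("pics/side0.png")
A=cv2.resize(a[130:225,262:397],None,fx=4,fy=4,interpolation=2)
B=cv2.resize(b[140:250,300:410],None,fx=3.45,fy=3.45,interpolation=2)
C=cv2.resize(a[190:285,160:240],None,fx=2.5,fy=2.5,interpolation=2)
D=cv2.resize(a[185:260,410:475],None,fx=2.5,fy=2.5,interpolation=2)
v=np.zeros((600,800,3),np.uint8)
v[:380,:400]=cv2.resize(A,(400,380)) if 0 else A[:380,:400]
v[:380,400:780]=B[:380,:380]
v[380:380+220,:200]=C[:220];v[380:380+187,300:300+162]=D[:187,:162]
cv2.imwrite("pics/crop.png",v)
for n,p in dict(cart=(316,180),brush=(441,223),block=(226,232),mug=(202,160),tape=(442,150),white=(385,171),black=(291,80)).items(): print(n,onz(T,p,0.04))
print(tri(T,(226,226),S,(291,121)))
E
```

```text
cart [0.5787 0.0512 0.04  ]
brush [ 0.4427 -0.2989  0.04  ]
block [0.4371 0.3127 0.04  ]
mug [0.6496 0.3817 0.04  ]
tape [ 0.6538 -0.3153  0.04  ]
white [ 0.598  -0.1483  0.04  ]
black [0.8824 0.1162 0.04  ]
(array([0.4454, 0.3   , 0.0957]), np.float64(0.007594665115318663))
```

View pics/crop.png

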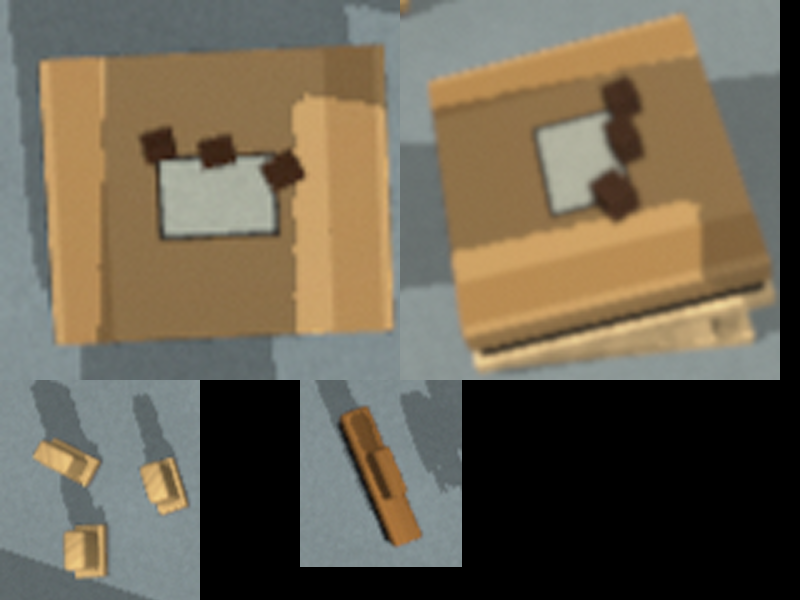

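The crop shows the carton face flat, with only shadow bands on it. The offcuts lie along the docket's uphill edge, and a single downhill stroke should clear them. Next come carton, brush and block measurements from both views.

```bash
python3 - <<'E'
from h import *
np.set_printoptions(precision=4,suppress=True)
T=viewer.calibration("top");S=viewer.calibration("side")
def masks(im):
    h=cv2.cvtColor(im,cv2.COLOR_BGR2HSV); 
    return dict(brush=cv2.inRange(h,(5,140,60),(18,255,255)),wood=cv2.inRange(h,(10,70,120),(25,255,255)),dark=cv2.inRange(h,(0,60,10),(14,255,90)),white=cv2.inRange(h,(0,0,150),(180,40,255)))
rois=dict(top=dict(brush=(410,185,475,260),wood=(165,200,245,280),dark=(285,150,350,190),white=(290,155,345,200)),
 side=dict(brush=(255,310,365,385),wood=(250,90,310,150),dark=(350,155,378,210),white=(330,165,375,205)))
for n,c in (("top",T),("side",S)):
    im=cv2.imread(f"pics/{n}0.png")
    for k,m in masks(im).items():
        x0,y0,x1,y1=rois[n][k]; z=np.zeros_like(m); z[y0:y1,x0:x1]=m[y0:y1,x0:x1]
        for q in cv2.findContours(z,0,2)[0]:
            if cv2.contourArea(q)<12: continue
            r=cv2.minAreaRect(q); print(n,k,"area",cv2.contourArea(q),"c",np.round(r[0],1),np.round(cv2.boxPoints(r),0).tolist())
# carton corners picked in crop (px): 4x crop for top, 3.45x for side
tp=np.array([[262+40/4,130+62/4],[262+384/4,130+46/4],[262+392/4,130+330/4],[262+57/4,130+344/4]])
sp=np.array([[300+284/3.45,140+14/3.45],[300+370/3.45,140+272/3.45],[300+66/3.45,140+338/3.45],[300+29/3.45,140+84/3.45]])
P=[]
for a,b in zip(tp,sp): p,e=tri(T,a,S,b); P.append(p); print("corner",p,e)
P=np.array(P);print("centre",P.mean(0))
u=(P[0]+P[1]-P[2]-P[3])/2; v=(P[0]+P[3]-P[1]-P[2])/2; print(u,np.linalg.norm(u),v,np.linalg.norm(v))
# docket corners (top crop) on slope plane check
yaw=np.arctan2(u[1],u[0]); print("yaw",yaw,np.arctan2(-v[0],v[1]),"tilt",np.arctan2(u[2],np.hypot(u[0],u[1])))
n=[-np.sin(.25)*np.cos(yaw),-np.sin(.25)*np.sin(yaw),np.cos(.25)]
D=[onplane(T,(262+a/4,130+b/4),P.mean(0),n) for a,b in ((158,157),(275,154),(278,234),(163,239))]
print("docket",np.mean(D,0),D)
E
```

```text
top brush area 633.5 c [442.1 222.9] [[425.0, 200.0], [438.0, 194.0], [459.0, 246.0], [447.0, 251.0]]
top wood area 282.5 c [194. 258.] [[186.0, 248.0], [202.0, 248.0], [202.0, 268.0], [186.0, 268.0]]
top wood area 254.0 c [225.2 232.1] [[215.0, 224.0], [229.0, 220.0], [235.0, 240.0], [222.0, 244.0]]
top wood area 243.0 c [185.9 221.7] [[172.0, 222.0], [178.0, 211.0], [200.0, 222.0], [194.0, 233.0]]
top dark area 48.5 c [332.1 172.2] [[327.0, 171.0], [334.0, 167.0], [337.0, 174.0], [330.0, 177.0]]
top dark area 41.0 c [315.9 167.4] [[311.0, 165.0], [319.0, 163.0], [320.0, 170.0], [312.0, 171.0]]
top dark area 41.0 c [301.2 166.2] [[297.0, 164.0], [304.0, 162.0], [306.0, 169.0], [298.0, 171.0]]
top white area 392.5 c [315.5 178.5] [[302.0, 170.0], [329.0, 170.0], [329.0, 187.0], [302.0, 187.0]]
side brush area 1710.5 c [308.1 344.4] [[263.0, 353.0], [343.0, 315.0], [353.0, 336.0], [274.0, 374.0]]
side wood area 424.5 c [263.2 113.8] [[249.0, 101.0], [268.0, 96.0], [277.0, 126.0], [258.0, 132.0]]
side wood area 690.5 c [293.8 121.2] [[277.0, 146.0], [288.0, 92.0], [310.0, 97.0], [300.0
[... 276 characters left out ...]
[369.0, 186.0], [361.0, 186.0]]
side white area 333.5 c [351.2 186.8] [[339.0, 178.0], [358.0, 173.0], [363.0, 196.0], [345.0, 200.0]]
corner [0.6693 0.169  0.1034] 0.001469554119762461
corner [ 0.6735 -0.0703  0.096 ] 0.0008433625078714873
corner [ 0.4807 -0.0704  0.0519] 0.0035431894873416796
corner [0.4776 0.1667 0.0522] 0.0013223017289000244
centre [0.5753 0.0487 0.0759]
[0.1922 0.0012 0.0476] 0.19805045063342677 [-0.0037  0.2382  0.0038] 0.23829819942324174
yaw 0.006201941034192898 0.015422056629063548 tilt 0.24262657988916994
docket [0.5748 0.0486 0.0758] [array([0.6028, 0.0899, 0.083 ]), array([0.602 , 0.008 , 0.0826]), array([0.5476, 0.0077, 0.0687]), array([0.5469, 0.0887, 0.0687])]
```

Carton centre is about (0.576, 0.049, 0.078) with yaw about 0.01 and tilt 0.25. Next I move towards the brush.

```bash
python3 -m creep '[[[0,0,-0.02],[0.034,-0.017,0],1],[[0,0,-0.02],[0.034,-0.017,0],1],[[0,0,-0.02],[0.034,-0.017,0],1],[[0,0,-0.02],[0.034,-0.017,0],1],[[0,0,-0.02],[0.034,-0.017,0],1],[[0,0,-0.03],[0.034,-0.017,0],1],[[0,0,0],[0.034,-0.017,0],1],[[0,0,0],[0.034,-0.017,0],1]]'
python3 -m creep '[[[0,0,0],[0.03,-0.014,0],1],[[0,0,0],[0,0,0],1],[[0,0,0],[0,0,0],1]]'
cat >> h.py <<'E'
def delta(pos,yaw,tilt=0):
    """remaining turn (tool rotvec) and shift (tool axes now); yaw=tool x heading, tilt=carton tilt about level axis"""
    s=robot.observe(); R0=R.from_quat(s["ee_rot"])
    if tilt: # tool x along carton y; carton yaw given
        z=R.from_rotvec([0,0,yaw]).apply([np.sin(.25),0,-np.cos(.25)]); x=R.from_rotvec([0,0,yaw]).apply([0,1,0])
    else: z=np.array([0,0,-1.]); x=np.array([np.cos(yaw),np.sin(yaw),0])
    R1=R.from_matrix(np.c_[x,np.cross(z,x),z])
    d=np.subtract(pos,s["position"])
    print("turn",np.round((R0.inv()*R1).as_rotvec(),3),"shift now-axes",np.round(R0.inv().apply(d),4),"goal-axes",np.round(R1.inv().apply(d),4),"pos",np.round(s["position"],4),"F",np.round(s["force"],2),"t",round(s["time"],2))
E
python3 - <<'E'
from h import *
im=viewer.camera("wrist");cv2.imwrite("pics/w1.png",cv2.cvtColor(im,cv2.COLOR_RGB2BGR))
c=viewer.calibration("wrist");np.savez("pics/w1.npz",**c);print(c)
delta([.443,-.3,.2],.39)
E
```

```text
time: 0.77
position: [0.3632, -0.3357, 0.2325]
ee_rot: [0.981, 0.196, -0.0, -0.0]
force: [0.7, -0.1, 0.1]
opening: 0.0914
grasp_force: 0.0
time: 1.02
position: [0.3854, -0.3117, 0.2325]
ee_rot: [0.98, 0.198, -0.0, -0.0]
force: [-0.9, -0.5, -0.7]
opening: 0.0916
grasp_force: 0.0
{'mtx': array([[295.92605714,   0.        , 320.71182941],
       [  0.        , 295.92605714, 195.86152698],
       [  0.        ,   0.        ,   1.        ]]), 'rvec': array([-2.41689459,  1.60846746,  0.22416379]), 'tvec': array([-0.43760899,  0.19404965,  0.45416154])}
turn [-0.     0.001  0.006] shift now-axes [0.0586 0.0109 0.0324] goal-axes [0.0587 0.0105 0.0325] pos [ 0.3848 -0.3126  0.2325] F [0.8  0.03 0.08] t 1.07
```

View pics/w1.png

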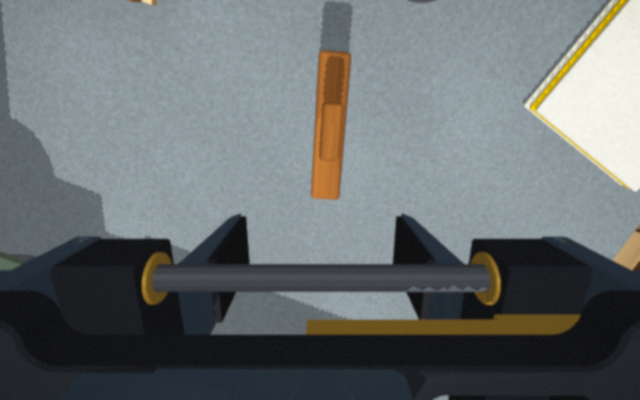

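The wrist picture shows the brush head with corners near (319,51), (350,53), (339,198) and (312,197), and the grip top at about x 321–341, y 103–161.

```bash
python3 - <<'E'
from h import *
np.set_printoptions(precision=4,suppress=True)
c=dict(np.load("pics/w1.npz"));T=viewer.calibration("top")
H=[onz(c,p,.053) for p in ((319,51),(350,53),(339,198),(312,197))]
G=[onz(c,p,.094) for p in ((325,104),(341,103),(337,161),(321,160))]
for Q in (H,G):
    u=Q[0]+Q[1]-Q[2]-Q[3]; print(np.mean(Q,0),"len",np.linalg.norm(u)/2,"w",np.linalg.norm(Q[0]-Q[1]),"yaw",np.arctan2(u[1],u[0]))
print("head far corners tri", tri(c,(319,51),T,(426,199)),tri(c,(339,198),T,(459,246)),tri(c,(312,197),T,(447,251)))
delta(np.r_[np.mean(H,0)[:2],.076],.37)
E
```

```text
[ 0.4422 -0.3     0.053 ] len 0.15491731891104646 w 0.03173348697035099 yaw 0.34137125139801555
[ 0.4416 -0.3003  0.094 ] len 0.05369422201193514 w 0.014978834253207845 yaw 0.334404637996914
head far corners tri (array([ 0.5111, -0.2588,  0.0489]), np.float64(0.0008382585373002263)) (array([ 0.3758, -0.34  ,  0.0574]), np.float64(0.0003285751675507678)) (array([ 0.3625, -0.3105,  0.0458]), np.float64(0.002973727147391424))
turn [-0.     0.001  0.026] shift now-axes [0.0581 0.0106 0.1564] goal-axes [0.0582 0.009  0.1565] pos [ 0.3848 -0.3126  0.2325] F [0.8  0.03 0.08] t 1.07
```

```bash
python3 -m creep '[[[0,0,0.056],[0,0,0],1],[[0,0,0],[0.03,0.0036,0.02],1],[[0,0,0],[0.0283,0.0036,0.03],1],[[0,0,0],[0,0,0.03],1],[[0,0,0],[0,0,0.02],1],[[0,0,0],[0,0,0],1],[[0,0,0],[0,0,0],1]]' >/dev/null; python3 - <<'E'
from h import *
delta([.442,-.300,.076],.34)
im=viewer.camera("wrist");cv2.imwrite("pics/w2.png",cv2.cvtColor(im,cv2.COLOR_RGB2BGR))
np.savez("pics/w2.npz",**viewer.calibration("wrist"))
E
```

```text
turn [-0.002  0.002 -0.003] shift now-axes [ 0.0014 -0.0007  0.056 ] goal-axes [ 0.0013 -0.0008  0.056 ] pos [ 0.441  -0.3012  0.132 ] F [-0.34  0.12  0.8 ] t 1.65
```

View pics/w2.png

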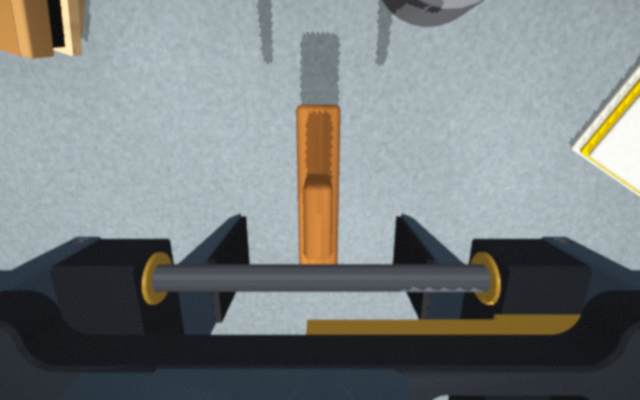

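The grip is centred between the fingers (x about 318, against 320). I descend and grip.

```bash
python3 -m creep '[[[0,0,0],[0,0,0.02],1],[[0,0,0],[0.001,0,0.02],1],[[0,0,0],[0,0,0.015],1],[[0,0,0],[0,0,0],1],[[0,0,0],[0,0,0],0],[[0,0,0],[0,0,0],0],[[0,0,0],[0,0,0],0],[[0,0,0],[0,0,0],0]]' 40; python3 -m creep '[[[0,0,0],[0,0,0],0],[[0,0,0],[0,0,0],0],[[0,0,0],[0,0,0],0],[[0,0,0],[0,0,0],0]]' 40; python3 - <<'E'
from h import *
delta([.441,-.300,.076],.34)
E
```

```text
time: 2.37
position: [0.4438, -0.3006, 0.0792]
ee_rot: [0.986, 0.169, 0.001, 0.001]
force: [-0.5, 0.7, -0.9]
opening: 0.0677
grasp_force: 0.0
time: 2.7
position: [0.4431, -0.3, 0.0779]
ee_rot: [0.986, 0.169, 0.0, 0.0]
force: [-0.5, -0.1, 0.7]
opening: 0.0407
grasp_force: 0.0
turn [ 0.    -0.    -0.001] shift now-axes [-0.002  -0.0007  0.0019] goal-axes [-0.002  -0.0007  0.0019] pos [ 0.4431 -0.3     0.0779] F [-0.47 -0.12  0.65] t 2.7
```

```bash
python3 -m creep '[[[0,0,0],[0,0,0],0],[[0,0,0],[0,0,0],0],[[0,0,0],[0,0,0],0],[[0,0,0],[0,0,0],0],[[0,0,0],[0,0,0],0],[[0,0,0],[0,0,0],0]]' 40; python3 -m creep '[[[0,0,0],[0,0,-0.02],0],[[0,0,0],[0,0,-0.04],0],[[0,0,0],[0,0,-0.04],0],[[0,0,0],[0,0,-0.04],0],[[0,0,0],[0,0,0],0],[[0,0,0],[0,0,0],0]]'; python3 - <<'E'
from h import *
np.set_printoptions(precision=4,suppress=True)
# scraps on the slope, from top view; carton frame
T=viewer.calibration("top"); C=np.array([.5755,.0487,.0785]); yaw=.01
M=(R.from_rotvec([0,0,yaw])*R.from_rotvec([0,-.25,0])).as_matrix()
for p in ((332.1,172.2),(315.9,167.4),(301.2,166.2)):
    print((onplane(T,p,C+M[:,2]*.02,M[:,2])-C)@M)
for x in (.075,-.14): 
    print("x",x); delta(C+M@[x,0,.08],yaw,1)
    print("world", C+M@[x,0,.08])
E
```

```text
time: 3.2
position: [0.443, -0.2999, 0.0775]
ee_rot: [0.986, 0.169, -0.0, -0.0]
force: [0.5, -0.1, -2.4]
opening: 0.0197
grasp_force: 40.0
time: 3.7
position: [0.444, -0.3007, 0.2199]
ee_rot: [0.986, 0.169, 0.002, 0.002]
force: [-0.5, -0.1, -3.2]
opening: 0.0196
grasp_force: 40.0
[ 0.017  -0.0439  0.02  ]
[0.0322 0.     0.02  ]
[0.0373 0.0402 0.02  ]
x 0.075
turn [-0.211  0.155 -1.235] shift now-axes [ 0.2901 -0.2689  0.045 ] goal-axes [0.348  0.1708 0.0904] pos [ 0.444  -0.3007  0.2199] F [-0.47 -0.06 -3.22] t 3.7
world [0.6284 0.0492 0.1746]
x -0.14
turn [-0.211  0.155 -1.235] shift now-axes [ 0.0928 -0.3364  0.0973] goal-axes [ 0.348  -0.0442  0.0904] pos [ 0.444  -0.3007  0.2199] F [-0.47 -0.06 -3.22] t 3.7
world [0.4201 0.0471 0.1214]
```

```bash
python3 -m creep '[[[0,0,-0.124],[0,0,-0.01],0],[[0,0,-0.124],[0,0,-0.01],0],[[0,0,-0.124],[0,0,-0.01],0],[[0,0,-0.124],[0,0,-0.01],0],[[0,0,-0.124],[0,0,-0.01],0],[[0,0,-0.124],[0,0,-0.01],0],[[0,0,-0.124],[0,0,0],0],[[0,0,-0.124],[0,0,0],0]]' >/dev/null; python3 -m creep '[[[0,0,-0.124],[0,0,0],0],[[0,0,-0.124],[0,0,0],0],[[-0.125,0,0],[0,0,0],0],[[-0.125,0,0],[0,0,0],0],[[0,0,0],[0,0,0],0],[[0,0,0],[0,0,0],0]]'; python3 - <<'E'
from h import *
C=np.array([.5755,.0487,.0785]); yaw=.01
M=(R.from_rotvec([0,0,yaw])*R.from_rotvec([0,-.25,0])).as_matrix()
delta(C+M@[.085,0,.13],yaw,1)
E
```

```text
time: 4.87
position: [0.4409, -0.2994, 0.2755]
ee_rot: [0.7, 0.704, 0.088, 0.085]
force: [0.0, 0.9, -1.8]
opening: 0.02
grasp_force: 40.0
turn [-0.006 -0.002 -0.005] shift now-axes [0.3473 0.169  0.0948] goal-axes [0.3467 0.1701 0.0951] pos [ 0.4409 -0.2994  0.2755] F [ 0.03  0.88 -1.79] t 4.87
```

```bash
python3 -m creep '[[[0,0,0],[0.035,0.017,0],0],[[0,0,0],[0.035,0.017,0],0],[[0,0,0],[0.035,0.017,0],0],[[0,0,0],[0.035,0.017,0],0],[[0,0,0],[0.035,0.017,0],0],[[0,0,0],[0.035,0.017,0],0],[[0,0,0],[0.035,0.017,0],0],[[0,0,0],[0.035,0.017,0],0]]' >/dev/null; python3 -m creep '[[[0,0,0],[0.035,0.017,0],0],[[0,0,0],[0.032,0.017,0],0],[[0,0,0],[0,0,0.03],0],[[0,0,0],[0,0,0.03],0],[[0,0,0],[0,0,0.035],0],[[-0.006,0,-0.005],[0,0,0],0],[[0,0,0],[0,0,0],0],[[0,0,0],[0,0,0],0]]'; python3 - <<'E'
from h import *
C=np.array([.5755,.0487,.0785]); yaw=.01
M=(R.from_rotvec([0,0,yaw])*R.from_rotvec([0,-.25,0])).as_matrix()
delta(C+M@[.085,0,.078],yaw,1)
im=viewer.camera("wrist");np.savez("pics/w3.npz",**viewer.calibration("wrist"))
im2=viewer.camera("side")
v=np.zeros((600,640,3),np.uint8);v[:400]=im;v[400:]=cv2.resize(im2[100:250,280:440],(640,600))[150:350]if 0 else cv2.copyMakeBorder(cv2.resize(im2[120:220,300:440],(280,200)),0,0,0,360,0)
cv2.imwrite("pics/w3.png",cv2.cvtColor(v,cv2.COLOR_RGB2BGR))
E
```

```text
time: 6.2
position: [0.6297, 0.049, 0.2286]
ee_rot: [0.697, 0.706, 0.091, 0.091]
force: [0.8, 0.5, -1.9]
opening: 0.02
grasp_force: 40.0
turn [0.007 0.001 0.003] shift now-axes [ 0.0003 -0.0051  0.054 ] goal-axes [ 0.0002 -0.0047  0.0541] pos [0.6297 0.049  0.2286] F [ 0.81  0.5  -1.86] t 6.2
```

View pics/w3.png

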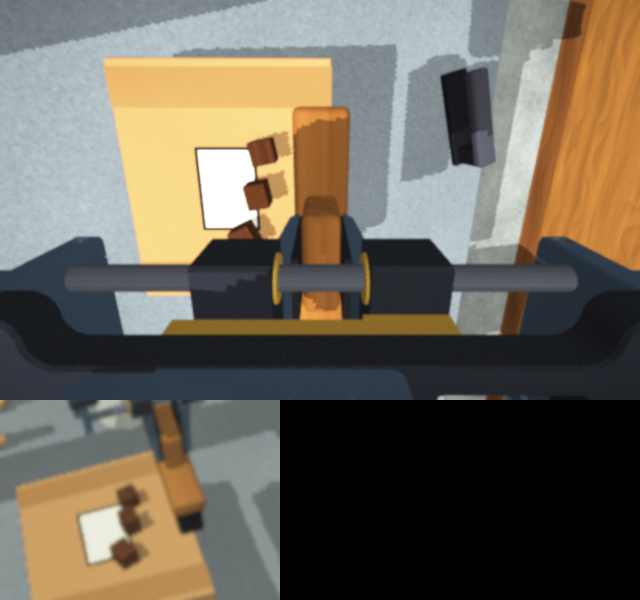

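The wrist view shows the three offcuts at (262,151), (258,194) and (244,232), all downhill of the brush head and within its length. I lower the brush onto the face, uphill of them.

```bash
python3 -m creep '[[[0,0,0],[0,-0.003,0.03],0],[[0,0,0],[0,0,0.02],0],[[0,0,0],[0,0,0],0],[[0,0,0],[0,0,0],0],[[0,0,0],[0,0,0],0]]'; python3 -m creep '[[[0,0,0],[0,0,0.002],0],[[0,0,0],[0,0,0],0],[[0,0,0],[0,0,0],0]]';python3 -m creep '[[[0,0,0],[0,0,0.002],0],[[0,0,0],[0,0,0],0],[[0,0,0],[0,0,0],0]]'; python3 - <<'E'
from h import *
C=np.array([.5755,.0487,.0785]); yaw=.01
M=(R.from_rotvec([0,0,yaw])*R.from_rotvec([0,-.25,0])).as_matrix()
delta(C+M@[.085,0,.0775],yaw,1)
E
```

```text
time: 6.72
position: [0.6394, 0.0485, 0.1812]
ee_rot: [0.697, 0.706, 0.092, 0.092]
force: [-0.4, 0.5, -2.4]
opening: 0.0196
grasp_force: 40.0
time: 6.97
position: [0.6391, 0.0485, 0.1778]
ee_rot: [0.697, 0.706, 0.091, 0.091]
force: [0.0, -0.5, -2.2]
opening: 0.0195
grasp_force: 40.0
time: 7.22
position: [0.6398, 0.0486, 0.1752]
ee_rot: [0.697, 0.706, 0.091, 0.091]
force: [0.6, 0.1, -1.2]
opening: 0.0198
grasp_force: 40.0
turn [0.007 0.001 0.003] shift now-axes [ 0.0008 -0.0012  0.0003] goal-axes [ 0.0008 -0.0012  0.0003] pos [0.6398 0.0486 0.1752] F [ 0.65  0.1  -1.22] t 7.22
```

```bash
python3 -m creep '[[[0.006,0,0],[0,-0.013,0],0],[[0,0,0],[0,-0.013,0],0],[[0,0,0],[0,-0.013,0],0],[[0,0,0],[0,-0.013,0],0],[[0,0,0],[0,-0.013,0],0],[[0,0,0],[0,-0.013,0],0]]'; python3 -m creep '[[[0,0,0],[0,-0.013,0],0],[[0,0,0],[0,-0.013,0],0],[[0,0,0],[0,-0.013,0],0],[[0,0,0],[0,-0.013,0],0],[[0,0,0],[0,-0.013,0],0]]'; python3 - <<'E'
from h import *
C=np.array([.5755,.0487,.0785]); yaw=.01
M=(R.from_rotvec([0,0,yaw])*R.from_rotvec([0,-.25,0])).as_matrix()
delta(C+M@[-.125,0,.0775],yaw,1)
im=viewer.camera("wrist")
im2=viewer.camera("top")
v=np.zeros((600,640,3),np.uint8);v[:400]=im;v[400:,:400]=cv2.resize(im2[140:240,240:440],(400,200))
cv2.imwrite("pics/w4.png",cv2.cvtColor(v,cv2.COLOR_RGB2BGR))
E
```

```text
time: 7.72
position: [0.5639, 0.0476, 0.1558]
ee_rot: [0.697, 0.706, 0.089, 0.089]
force: [1.7, -0.7, -0.8]
opening: 0.0198
grasp_force: 40.0
time: 8.13
position: [0.501, 0.0468, 0.1398]
ee_rot: [0.697, 0.706, 0.089, 0.089]
force: [0.4, 0.3, 0.1]
opening: 0.0201
grasp_force: 40.0
turn [0.002 0.    0.003] shift now-axes [ 0.0014 -0.0679  0.0002] goal-axes [ 0.0012 -0.0679  0.0004] pos [0.501  0.0468 0.1398] F [0.44 0.28 0.05] t 8.13
```

View pics/w4.png

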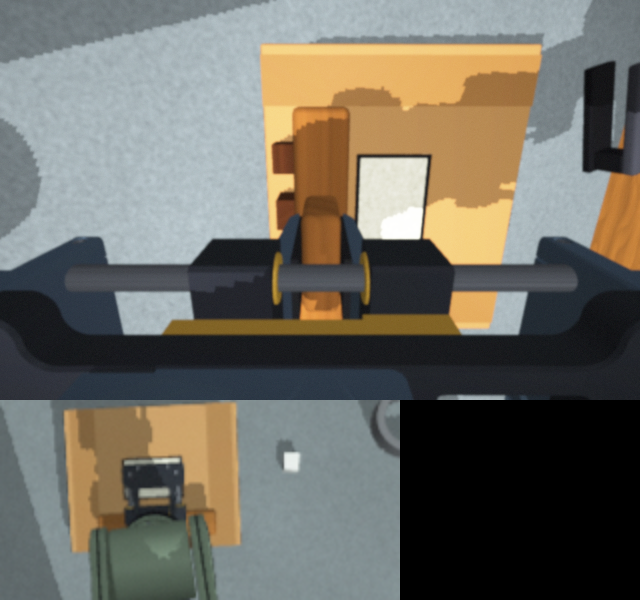

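Two offcuts at (284,157) and (287,208) are riding ahead of the brush, and the docket is clear. I carry on past the low edge, then lift.

```bash
python3 -m creep '[[[0,0,0],[0,-0.013,0],0],[[0,0,0],[0,-0.013,0],0],[[0,0,0],[0,-0.013,0],0],[[0,0,0],[0,-0.013,0],0],[[0,0,0],[0,-0.013,0],0],[[0,0,0],[0,-0.012,0],0],[[0,0,0],[0,0,0],0],[[0,0,0],[0,0,0],0]]'; python3 -m creep '[[[0,0,0],[0,0,-0.03],0],[[0,0,0],[0,0.02,-0.03],0],[[0,0,0],[0,0.03,-0.03],0],[[0,0,0],[0,0.03,-0.03],0],[[0,0,0],[0,0.03,0],0],[[0,0,0],[0,0,0],0],[[0,0,0],[0,0,0],0]]'; python3 - <<'E'
from h import *
im=viewer.camera("wrist");im2=viewer.camera("side");im3=viewer.camera("top")
v=np.zeros((600,640,3),np.uint8);v[:400]=im;v[400:,:320]=cv2.resize(im2[130:330,200:420],(320,200))if 0 else cv2.resize(im2[130:290,180:436],(320,200));v[400:,320:]=cv2.resize(im3[140:300,220:476],(320,200))
cv2.imwrite("pics/w5.png",cv2.cvtColor(v,cv2.COLOR_RGB2BGR));cv2.imwrite("pics/s5.png",cv2.cvtColor(im2,cv2.COLOR_RGB2BGR));cv2.imwrite("pics/t5.png",cv2.cvtColor(im3,cv2.COLOR_RGB2BGR))
E
```

```text
time: 8.9
position: [0.4269, 0.0458, 0.1206]
ee_rot: [0.697, 0.706, 0.089, 0.088]
force: [0.4, 0.3, -2.1]
opening: 0.0194
grasp_force: 40.0
time: 9.48
position: [0.5046, 0.0469, 0.2633]
ee_rot: [0.697, 0.706, 0.089, 0.089]
force: [0.4, 0.2, -2.9]
opening: 0.0196
grasp_force: 40.0
```

View pics/w5.png

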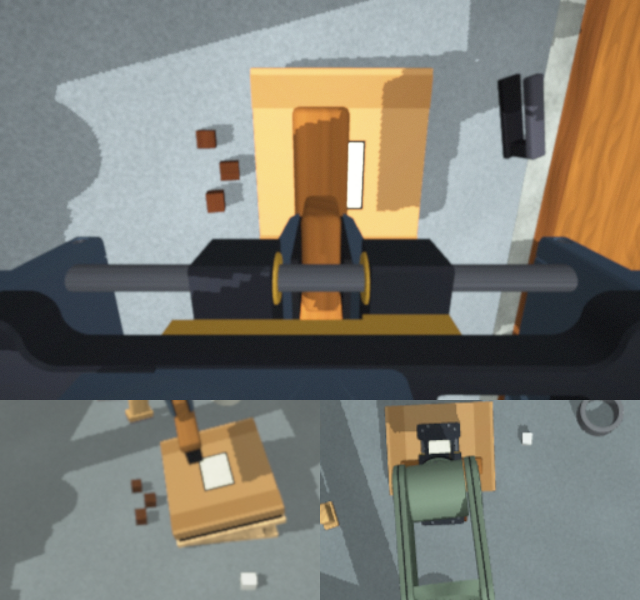

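All three offcuts lie on the bench at wrist pixels (206,139), (230,170) and (216,201), and the docket is clear. Next I set the brush down at about (0.44, -0.25), off to the right.

```bash
python3 -m creep '[[[0.125,0,0],[-0.03,0,0],0],[[0.125,0,0],[-0.035,0,0],0],[[0,0,0],[-0.035,0,0],0],[[0,0,0],[-0.035,0,0],0],[[0,0,0],[-0.035,0,0],0],[[0,0,0],[-0.035,0,0],0],[[0,0,0],[-0.035,0,0],0],[[0,0,0],[-0.035,-0.01,0],0]]' >/dev/null; python3 -m creep '[[[0,0,0],[-0.03,-0.03,0],0],[[0,0,0],[0,-0.03,0.03],0],[[0,0,0],[0,0,0.03],0],[[0,0,0],[0,0,0.03],0],[[0,0,0],[0,0,0],0],[[0,0,0],[0,0,0],0]]'; python3 - <<'E'
from h import *
delta([.44,-.25,.0775],np.pi/2)
E
```

```text
time: 10.8
position: [0.4362, -0.2579, 0.1723]
ee_rot: [0.703, 0.712, -0.001, -0.001]
force: [1.1, -0.5, -2.5]
opening: 0.0201
grasp_force: 40.0
turn [-0.003 -0.001  0.013] shift now-axes [0.0077 0.0042 0.0948] goal-axes [0.0079 0.0038 0.0948] pos [ 0.4362 -0.2579  0.1723] F [ 1.11 -0.47 -2.54] t 10.8
```

```bash
python3 -m creep '[[[-0.003,0,0],[0,0,0.03],0],[[0,0,0],[0,0,0.03],0],[[0,0,0],[0,0,0.02],0],[[0,0,0],[0,0,0.008],0],[[0,0,0],[0,0,0.004],0],[[0,0,0],[0,0,0.003],0],[[0,0,0],[0,0,0],0],[[0,0,0],[0,0,0],0]]'; python3 - <<'E'
from h import *
delta([.44,-.25,.0775],np.pi/2)
E
```

```text
time: 11.47
position: [0.4386, -0.2592, 0.0798]
ee_rot: [0.702, 0.712, 0.001, 0.003]
force: [-0.2, 0.8, -2.2]
opening: 0.0197
grasp_force: 40.0
turn [0.006 0.003 0.013] shift now-axes [0.0092 0.0015 0.0023] goal-axes [0.0092 0.0014 0.0023] pos [ 0.4386 -0.2592  0.0798] F [-0.21  0.83 -2.21] t 11.47
```

```bash
python3 -m creep '[[[0,0,0],[0,0,0.001],0],[[0,0,0],[0,0,0.001],0],[[0,0,0],[0,0,0],0],[[0,0,0],[0,0,0],0]]'; python3 -m creep '[[[0,0,0],[0,0,0],0.3],[[0,0,0],[0,0,0],0.5],[[0,0,0],[0,0,0],0.5],[[0,0,0],[0,0,0],0.7],[[0,0,0],[0,0,0],0.7],[[0,0,0],[0,0,0],0.7],[[0,0,0],[0,0,0],0.7],[[0,0,0],[0,0,0],0.7]]';  python3 -m creep '[[[0,0,0],[0,0,-0.01],0.7],[[0,0,0],[0,0,-0.03],0.8],[[0,0,0],[0,0,-0.04],1],[[0,0,0],[0,0,-0.04],1],[[0,0,0],[0,0,-0.03],1],[[0,0,0],[0,0,0],1],[[0,0,0],[0,0,0],1]]'; python3 - <<'E'
from h import *
delta([.43,.30,.23],1.2)
im=viewer.camera("wrist");cv2.imwrite("pics/w6.png",cv2.cvtColor(im,cv2.COLOR_RGB2BGR))
np.set_printoptions(precision=4,suppress=True)
# block foot from first images: mask corners in the top view at z=.01 / .02
T=viewer.calibration("top")
print([onz(T,p,.05)[:2] for p in ((215,224),(229,220),(235,240),(222,244))])
E
```

```text
time: 11.8
position: [0.4382, -0.2592, 0.0776]
ee_rot: [0.703, 0.712, 0.001, 0.003]
force: [0.4, -1.1, 6.7]
opening: 0.02
grasp_force: 40.0
time: 12.47
position: [0.4375, -0.2586, 0.0763]
ee_rot: [0.703, 0.712, 0.001, 0.001]
force: [0.6, 0.4, 0.3]
opening: 0.0634
grasp_force: 0.0
time: 13.05
position: [0.4379, -0.259, 0.229]
ee_rot: [0.703, 0.712, 0.001, 0.004]
force: [-0.8, -0.3, -0.9]
opening: 0.0913
grasp_force: 0.0
turn [0.008 0.003 0.384] shift now-axes [ 0.559  -0.0006 -0.0034] goal-axes [ 0.5181 -0.2099 -0.001 ] pos [ 0.4379 -0.259   0.229 ] F [-0.85 -0.27 -0.92] t 13.05
[array([0.4601, 0.3417]), array([0.4702, 0.3017]), array([0.4129, 0.2851]), array([0.4028, 0.322 ])]
```

View pics/w6.png

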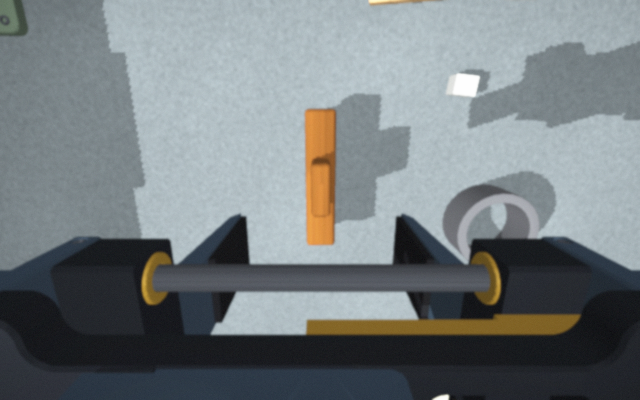

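The brush stands upright at (320,177), clear of the tape and the white cube. Next I go to the block.

```bash
python3 -m creep '[[[0,0,0],[0.02,0,0],1],[[0,0,0],[0.04,0,0],1],[[0,0,0],[0.04,0,0],1],[[0,0,0],[0.04,0,0],1],[[0,0,0],[0.04,0,0],1],[[0,0,0],[0.04,0,0],1],[[0,0,0],[0.04,0,0],1],[[0,0,0],[0.04,0,0],1]]' >/dev/null;  python3 -m creep '[[[0,0,0],[0.04,0,0],1],[[0,0,0],[0.04,0,0],1],[[0,0,0],[0.04,-0.01,0],1],[[0,0,0],[0.04,-0.01,0],1],[[0,0,0],[0.04,-0.02,0],1],[[0,0,0],[0.035,-0.02,0],1]]' >/dev/null; python3 -m creep '[[[0,0,0.122],[0,0,0],1],[[0,0,0.122],[0,0,0],1],[[0,0,0.122],[0,0,0],1],[[0,0,0.122],[0,0,0],1],[[0,0,0.122],[0,0,0],1],[[0,0,0.122],[0,0,0],1],[[0,0,0.122],[0,0,0],1],[[0,0,0.122],[0,0,0],1]]' >/dev/null; python3 -m creep '[[[0,0,0.122],[0,0,0],1],[[0,0,0.122],[0,0,0],1],[[0,0,0.04],[0,0,0],1],[[0,0,0],[0,0,0],1],[[0,0,0],[0,0,0],1]]'; python3 - <<'E'
from h import *
delta([.436,.31,.06],.31)
im=viewer.camera("wrist");cv2.imwrite("pics/w7.png",cv2.cvtColor(im,cv2.COLOR_RGB2BGR))
np.savez("pics/w7.npz",**viewer.calibration("wrist"))
E
```

```text
time: 15.35
position: [0.3709, 0.2725, 0.2242]
ee_rot: [0.987, 0.162, 0.0, 0.002]
force: [-0.7, 0.6, 0.5]
opening: 0.0913
grasp_force: 0.0
turn [0.003 0.    0.015] shift now-axes [ 0.0737 -0.0152  0.1641] goal-axes [ 0.0734 -0.0158  0.1642] pos [0.3709 0.2725 0.2242] F [-0.65  0.6   0.54] t 15.35
```

View pics/w7.png

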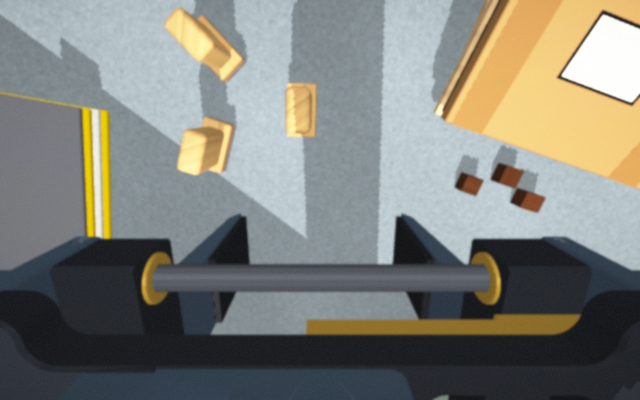

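The wrist view shows the target block at (300,109), with foot x 286–316 and y 82–137, and its two twins to the left.

```bash
python3 - <<'E'
from h import *
np.set_printoptions(precision=4,suppress=True)
c=dict(np.load("pics/w7.npz"))
im=cv2.imread("pics/w7.png");h=cv2.cvtColor(im,cv2.COLOR_BGR2HSV)
m=cv2.inRange(h,(10,60,110),(28,255,255));z=np.zeros_like(m);z[70:150,270:335]=m[70:150,270:335]
q=max(cv2.findContours(z,0,2)[0],key=cv2.contourArea);r=cv2.minAreaRect(q);print(r,cv2.boxPoints(r).tolist())
F=[onz(c,p,.02) for p in ((316,84),(316,137))];print("foot right edge",F,np.arctan2(*(F[0]-F[1])[[1,0]]),np.linalg.norm(F[0]-F[1]))
H=[onz(c,p,.082) for p in ((287,84),(309,84),(310,136),(287,136))];u=H[0]+H[1]-H[2]-H[3]
print("handle",np.mean(H,0),np.linalg.norm(u)/2,np.linalg.norm(H[0]-H[1]),np.arctan2(u[1],u[0]))
e=(F[0]-F[1])/np.linalg.norm(F[0]-F[1]);left=np.array([-e[1],e[0],0]);print("from foot",np.mean(F,0)+left*.017)
g=cv2.cvtColor(im,cv2.COLOR_BGR2GRAY);print(g[110,280:322]);print(g[76:142,298])
E
```

```text
((301.0, 110.0), (54.0, 30.0), 90.0) [[286.0, 83.0], [316.0, 83.0], [316.0, 137.0], [286.0, 137.0]]
foot right edge [array([0.4712, 0.3105, 0.02  ]), array([0.4153, 0.292 , 0.02  ])] 0.32037863674714395 0.058872693349795745
handle [0.4384 0.3167 0.082 ] 0.04765024697462496 0.020503858280099332 0.3140851284123102
from foot [0.4379 0.3174 0.02  ]
[203 205 207 208 200 191 192 203 209 217 222 226 226 223 210 195 190 192
 192 194 197 199 199 199 198 193 189 181 170 151 138 146 172 184 181 165
 149 143 148 149 146 147]
[143 143 143 143 145 145 157 178 191 189 180 176 176 177 178 182 183 181
 182 183 185 188 189 192 191 188 183 177 174 179 182 184 186 191 192 195
 198 199 199 197 195 196 194 194 191 195 198 199 202 204 207 210 206 199
 187 172 171 199 226 229 227 215 207 203 202 203]
```

```bash
python3 -m creep '[[[0.003,0,0.006],[0.026,-0.009,0.02],0.7],[[0,0,0],[0.026,-0.008,0.03],0.6],[[0,0,0],[0,0,0.03],0.6],[[0,0,0],[0,0,0],0.6],[[0,0,0],[0,0,0],0.6]]'; python3 - <<'E'
from h import *
np.set_printoptions(precision=4,suppress=True)
delta([.438,.317,.06],.32)
im=cv2.cvtColor(viewer.camera("wrist"),cv2.COLOR_RGB2BGR);c=viewer.calibration("wrist");np.savez("pics/w8.npz",**c);cv2.imwrite("pics/w8.png",im)
h=cv2.cvtColor(im,cv2.COLOR_BGR2HSV)
m=cv2.inRange(h,(10,60,110),(28,255,255));z=np.zeros_like(m);z[60:262,255:390]=m[60:262,255:390]
for q in cv2.findContours(z,0,2)[0]:
    if cv2.contourArea(q)>200: print(cv2.boundingRect(q),cv2.minAreaRect(q))
g=cv2.cvtColor(im,cv2.COLOR_BGR2GRAY)
for y in range(90,262,14): print(y,g[y,270:360:3])
E
```

```text
time: 15.82
position: [0.4146, 0.3048, 0.144]
ee_rot: [0.987, 0.158, -0.001, 0.001]
force: [0.0, 0.5, 0.1]
opening: 0.061
grasp_force: 0.0
turn [ 0.001  0.003 -0.002] shift now-axes [ 0.0263 -0.0043  0.084 ] goal-axes [ 0.0261 -0.0042  0.084 ] pos [0.4146 0.3048 0.144 ] F [0.05 0.46 0.14] t 15.82
(297, 133, 37, 76) ((315.0, 170.5), (75.0, 36.0), 90.0)
90 [204 205 202 203 204 202 196 198 203 200 162 140 141 147 141 146 148 146
 145 143 140 140 145 142 146 143 142 145 142 145]
104 [198 201 203 204 203 197 200 208 207 197 176 143 141 143 147 150 151 146
 143 143 143 150 148 141 146 146 142 145 148 147]
118 [202 203 206 209 203 204 204 203 207 195 151 144 141 148 148 144 147 145
 144 145 148 148 143 147 146 140 147 150 146 143]
132 [212 210 210 209 209 208 210 202 205 196 147 140 142 142 137 143 142 149
 150 145 139 142 144 149 149 146 147 148 147 149]
146 [213 212 208 207 207 210 210 210 207 214 226 174 133 132 130 134 130 129
 133 171 191 155 150 145 148 150 149 151 145 146]
160 [209 211 211 210 211 214 211 211 208 183 167 187 189 184 186 187 187 188
 188 178 174 154 152 148 150 154 14
[... 203 characters left out ...]
204 199 198 198
 190 173 176 156 153 149 147 146 147 149 153 153]
202 [211 209 211 205 207 207 210 210 214 197 174 192 199 205 209 212 211 207
 200 177 154 151 151 147 151 154 152 151 152 152]
216 [141 206 208 210 210 210 207 203 205 214 210 205 205 161 148 147 153 149
 149 151 148 145 147 151 151 145 146 148 150 154]
230 [ 49 200 213 209 209 212 208 203 203 207 216 212 211 189 148 146 149 152
 151 154 153 154 155 151 155 150 152 143 149 145]
244 [ 29 171 201 201 212 208 204 205 204 204 203 200 208 193 151 150 153 148
 146 144 143 148 148 150 155 152 151 151 156 148]
258 [ 24 146 201 205 210 208 206 202 202 203 205 203 205 202 157 149 152 148
 147 151 149 148 154 150 147 154 151 148 148 144]
```

```bash
python3 - <<'E'
from h import *
np.set_printoptions(precision=4,suppress=True)
a=dict(np.load("pics/w7.npz"));c=dict(np.load("pics/w8.npz"))
e=np.array([np.cos(.32),np.sin(.32),0])
im=cv2.imread("pics/w8.png");print(cv2.cvtColor(im,cv2.COLOR_BGR2GRAY)[128:214:2,314])
print("foot far",onz(c,(315.5,133),.02)-e*.03,"handle near",onz(c,(315.5,209),.082)+e*.022)
print("tri near handle",tri(a,(298.5,136.5),c,(315.5,209)),"tri far foot",tri(a,(301,82.5),c,(315.5,133)))
delta([.438,.317,.06],.32)
E
```

```text
[151 151 145 157 197 202 202 199 159 133 132 134 157 183 184 186 188 185
 188 190 195 195 188 179 181 187 191 197 202 203 201 197 199 195 198 203
 208 212 205 181 158 151 149]
foot far [0.441 0.318 0.02 ] handle near [0.4403 0.317  0.082 ]
tri near handle (array([0.414 , 0.3093, 0.0662]), np.float64(0.0012232573874701629)) tri far foot (array([0.4684, 0.3278, 0.0075]), np.float64(0.0008458296527748616))
turn [-0.001 -0.001 -0.002] shift now-axes [ 0.0249 -0.0039  0.0858] goal-axes [ 0.025  -0.0039  0.0858] pos [0.4155 0.3054 0.1458] F [0.91 0.07 0.48] t 15.87
```

```bash
python3 -m creep '[[[0,0,0],[0.027,-0.004,0],0.6],[[0,0,0],[0,0,0.03],0.6],[[0,0,0],[0,0,0.03],0.6],[[0,0,0],[0,0,0.026],0.6],[[0,0,0],[0,0,0],0.6],[[0,0,0],[0,0,0],0.6]]'; python3 -m creep '[[[0,0,0],[0,0,0],0],[[0,0,0],[0,0,0],0],[[0,0,0],[0,0,0],0],[[0,0,0],[0,0,0],0],[[0,0,0],[0,0,0],0],[[0,0,0],[0,0,0],0],[[0,0,0],[0,0,0],0],[[0,0,0],[0,0,0],0]]' 40; python3 - <<'E'
from h import *
delta([.440,.3175,.058],.32)
E
```

```text
time: 16.37
position: [0.4405, 0.3181, 0.0608]
ee_rot: [0.987, 0.158, 0.001, -0.001]
force: [0.3, 0.6, 0.4]
opening: 0.0546
grasp_force: 0.0
time: 17.03
position: [0.4407, 0.3184, 0.0606]
ee_rot: [0.987, 0.158, 0.002, -0.001]
force: [-0.8, -0.2, 5.8]
opening: 0.0239
grasp_force: 40.0
turn [-0.001 -0.004 -0.002] shift now-axes [-0.001   0.0006  0.0026] goal-axes [-0.001   0.0006  0.0026] pos [0.4407 0.3184 0.0606] F [-0.78 -0.19  5.8 ] t 17.03
```

```bash
python3 -m creep '[[[0,0,0],[0,0,-0.02],0],[[0,0,0],[0,0,-0.04],0],[[0,0,0],[0,0,-0.04],0],[[0,0,0],[0,0,-0.04],0],[[0,0,-0.124],[0,0,-0.03],0],[[0,0,-0.124],[0,0,0],0],[[0,0,-0.124],[0,0,0],0],[[0,0,-0.124],[0,0,0],0]]' >/dev/null; python3 -m creep '[[[0,0,-0.124],[0,0,0],0],[[0,0,-0.124],[0,0,0],0],[[0,0,-0.124],[0,0,0],0],[[0,0,-0.124],[0,0,0],0],[[0,0,-0.124],[0,0,0],0],[[0,0,-0.124],[0,0,0],0],[[0,0,-0.02],[0,0,0],0]]' >/dev/null;  python3 -m creep '[[[-0.125,0,0],[0,0,0],0],[[-0.125,0,0],[0,0,0],0],[[0,0,0],[0,0,0],0],[[0,0,0],[0,0,0],0]]'; python3 - <<'E'
from h import *
np.set_printoptions(precision=4,suppress=True)
# docket corners from w3 wrist view (brush hold) and side image 5 for a refined centre
c=dict(np.load("pics/w3.npz"));yaw=.01
im=cv2.cvtColor(viewer.camera("wrist"),cv2.COLOR_RGB2BGR);w=viewer.calibration("wrist");np.savez("pics/w9.npz",**w);cv2.imwrite("pics/w9.png",im)
C=np.array([.5755,.0487,.0785])
M=(R.from_rotvec([0,0,yaw])*R.from_rotvec([0,-.25,0])).as_matrix()
S=viewer.calibration("side")
img=cv2.imread("pics/s5.png");m=cv2.inRange(img,(140,140,140),(255,255,255));z=np.zeros_like(m);z[160:215,325:385]=m[160:215,325:385]
q=max(cv2.findContours(z,0,2)[0],key=cv2.contourArea);r=cv2.minAreaRect(q);print("side",r,(onplane(S,r[0],C,M[:,2])-C)@M, onplane(S,r[0],C,M[:,2]))
print("w3 low edge corners",[(onplane(c,p,C,M[:,2])-C)@M for p in ((195.5,149),(204,230))])
delta(C+M@[0,0,.12],yaw,1)
E
```

```text
time: 18.62
position: [0.4381, 0.3173, 0.229]
ee_rot: [0.699, 0.704, 0.088, 0.087]
force: [0.3, 0.4, -2.8]
opening: 0.0236
grasp_force: 40.0
side ((352.1470642089844, 186.58824157714844), (24.98116683959961, 22.79834747314453), 75.96376037597656) [-0.001   0.0035 -0.    ] [0.5745 0.0522 0.0782]
w3 low edge corners [array([-0.0285,  0.0414,  0.    ]), array([-0.029 , -0.0415,  0.    ])]
turn [ 0.    -0.001 -0.004] shift now-axes [-0.2703  0.0926  0.0592] goal-axes [-0.2706  0.0915  0.0594] pos [0.4397 0.318  0.2297] F [ 0.91 -0.61 -3.23] t 18.67
```

```bash
python3 -m creep '[[[0,0,0],[-0.034,0.0115,0],0],[[0,0,0],[-0.034,0.0115,0],0],[[0,0,0],[-0.034,0.0115,0],0],[[0,0,0],[-0.034,0.0115,0],0],[[0,0,0],[-0.034,0.0115,0],0],[[0,0,0],[-0.034,0.0115,0],0],[[0,0,0],[-0.034,0.0115,0],0],[[0,0,0],[-0.0325,0.011,0],0]]' >/dev/null; python3 -m creep '[[[0,0,0],[0,0,0.03],0],[[0,0,0],[0,0,0.03],0],[[0,0,0],[0,0,0],0],[[0,0,0],[0,0,0],0],[[0,0,0],[0,0,0],0]]'; python3 - <<'E'
from h import *
np.set_printoptions(precision=4,suppress=True)
C=np.array([.5755,.0487,.0785]);yaw=.007
M=(R.from_rotvec([0,0,yaw])*R.from_rotvec([0,-.25,0])).as_matrix()
delta(C+M@[0,0,.0605],yaw,1)
c=viewer.calibration("wrist");im=cv2.cvtColor(viewer.camera("wrist"),cv2.COLOR_RGB2BGR)
cv2.imwrite("pics/w10.png",im)
m=cv2.inRange(im,(150,150,150),(255,255,255));z=np.zeros_like(m);z[60:238,150:450]=m[60:238,150:450]
for q in cv2.findContours(z,0,2)[0]:
    if cv2.contourArea(q)>60:
        x,y,w,h=cv2.boundingRect(q); print(x,y,w,h,[((onplane(c,p,C,M[:,2])-C)@M)[:2] for p in ((x,y),(x+w,y))])
E
```

```text
time: 19.75
position: [0.5468, 0.0479, 0.1952]
ee_rot: [0.699, 0.704, 0.09, 0.088]
force: [0.5, 0.5, -2.7]
opening: 0.0237
grasp_force: 40.0
turn [ 0.004 -0.002 -0.001] shift now-axes [ 0.0005 -0.0013  0.0597] goal-axes [ 0.0006 -0.0011  0.0597] pos [0.5468 0.0479 0.1952] F [ 0.51  0.46 -2.71] t 19.75
427 220 23 18 [array([ 0.105, -0.026]), array([ 0.1275, -0.0261])]
173 189 46 49 [array([-0.1386,  0.0058]), array([-0.0952,  0.0057])]
290 151 58 64 [array([-0.0269,  0.0415]), array([0.0261, 0.0414])]
150 60 61 178 [array([-0.1427,  0.1181]), array([-0.0913,  0.1181])]
```

The docket centre agrees with my carton estimate to under 1 mm. I lower in small steps and watch the force.

```bash
python3 -m creep '[[[0.003,0,0],[0,-0.001,0.025],0],[[0,0,0],[0,0,0.02],0],[[0,0,0],[0,0,0.008],0],[[0,0,0],[0,0,0],0],[[0,0,0],[0,0,0],0],[[0,0,0],[0,0,0],0]]'|sed -n 2,4p; for i in 1; do python3 -m creep '[[[0,0,0],[0,0,0.003],0],[[0,0,0],[0,0,0],0],[[0,0,0],[0,0,0],0],[[0,0,0],[0,0,0],0]]'|sed -n 2,4p; done; python3 - <<'E'
from h import *
C=np.array([.5755,.0487,.0785]);yaw=.007
M=(R.from_rotvec([0,0,yaw])*R.from_rotvec([0,-.25,0])).as_matrix()
delta(C+M@[0,0,.0605],yaw,1)
E
```

```text
position: [0.5586, 0.0484, 0.1442]
ee_rot: [0.699, 0.704, 0.09, 0.088]
force: [-0.7, -0.3, -3.1]
position: [0.5584, 0.0481, 0.1398]
ee_rot: [0.699, 0.704, 0.089, 0.087]
force: [-0.1, 0.3, -2.8]
turn [-0.    -0.001 -0.001] shift now-axes [0.0004 0.0014 0.0032] goal-axes [0.0004 0.0014 0.0032] pos [0.5584 0.0481 0.1398] F [-0.12  0.25 -2.81] t 20.63
```

```bash
echo base; for k in 1 2 3 4; do python3 -m creep '[[[0,0,0],[0,0,0],0]]'|grep force; done; python3 -m creep '[[[0,0,0],[0,0.001,0.002],0],[[0,0,0],[0,0,0],0],[[0,0,0],[0,0,0],0]]'|sed -n '2p;4p';python3 -m creep '[[[0,0,0],[0,0,0.002],0],[[0,0,0],[0,0,0],0],[[0,0,0],[0,0,0],0]]'|sed -n '2p;4p';python3 -m creep '[[[0,0,0],[0,0,0.002],0],[[0,0,0],[0,0,0],0],[[0,0,0],[0,0,0],0]]'|sed -n '2p;4p'
for k in 1 2 3 4; do python3 -m creep '[[[0,0,0],[0,0,0],0]]'|grep force; done
```

```text
base
force: [0.1, 0.4, -3.6]
grasp_force: 40.0
force: [-0.1, -0.3, -2.2]
grasp_force: 40.0
force: [-0.0, -0.2, -3.1]
grasp_force: 40.0
force: [-0.8, -0.4, -3.9]
grasp_force: 40.0
position: [0.5598, 0.0482, 0.1378]
force: [-1.0, 0.3, -1.8]
position: [0.5603, 0.0482, 0.136]
force: [-2.2, -0.2, 0.4]
position: [0.5608, 0.0482, 0.1341]
force: [-3.3, -0.3, 2.3]
force: [-1.8, 0.3, 2.5]
grasp_force: 40.0
force: [-2.2, -1.0, 1.5]
grasp_force: 40.0
force: [-2.4, -0.3, 2.0]
grasp_force: 40.0
force: [-2.0, -1.1, 2.0]
grasp_force: 40.0
```

```bash
python3 -m creep '[[[0,0,0],[0,0,0.0006],0],[[0,0,0],[0,0,0],0],[[0,0,0],[0,0,0],0],[[0,0,0],[0,0,0],0],[[0,0,0],[0,0,0],0],[[0,0,0],[0,0,0],0]]'|grep force;for k in 1 2 3; do python3 -m creep '[[[0,0,0],[0,0,0],0]]'|grep force:; done; python3 - <<'E'
from h import *
np.set_printoptions(precision=4,suppress=True)
C=np.array([.5755,.0487,.0785]);yaw=.007
M=(R.from_rotvec([0,0,yaw])*R.from_rotvec([0,-.25,0])).as_matrix()
delta(C+M@[0,0,.055],yaw,1)
T=viewer.calibration("top");im=cv2.cvtColor(viewer.camera("side"),cv2.COLOR_RGB2BGR);S=viewer.calibration("side")
h=cv2.cvtColor(im,cv2.COLOR_BGR2HSV)
m=cv2.inRange(h,(0,60,10),(14,255,110));z=np.zeros_like(m);z[160:260,240:320]=m[160:260,240:320]
for q in cv2.findContours(z,0,2)[0]:
    if cv2.contourArea(q)>12: r=cv2.minAreaRect(q);print("scrap",np.round(r[0]),onz(S,r[0],.011))
m=cv2.inRange(h,(5,140,60),(18,255,255));z=m*0;z[250:390,180:380]=m[250:390,180:380]
for q in cv2.findContours(z,0,2)[0]:
    if cv2.contourArea(q)>300: r=cv2.minAreaRect(q);print("brush",r,onz(S,r[0],.05))
E
```

```text
force: [-2.8, -0.6, 1.8]
grasp_force: 40.0
force: [-2.9, 0.4, 2.3]
grasp_force: 40.0
force: [-1.8, -0.7, 2.4]
grasp_force: 40.0
force: [-1.4, -0.5, 2.8]
grasp_force: 40.0
turn [-0.001 -0.001 -0.001] shift now-axes [0.0004 0.0005 0.0017] goal-axes [0.0004 0.0005 0.0017] pos [0.561  0.0482 0.1333] F [-1.39 -0.55  2.76] t 22.8
scrap [296. 216.] [0.4355 0.0288 0.011 ]
scrap [288. 198.] [0.4196 0.0889 0.011 ]
brush ((306.820068359375, 328.0537109375), (84.13294982910156, 17.26207733154297), 85.48600769042969) [ 0.4393 -0.2689  0.05  ]
```

```bash
python3 -c "
from bench import robot; print(robot.close_job())"
```

```text
the job is handed in; nothing more can be done
None
```

I handed the job in at about 23 s with the block held on the docket at roughly 6 N, centred within about 1 mm, all three offcuts swept onto the bench and the brush standing upright, though the final check picked out only two of the three offcuts and no verdict came back.

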